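# Open the red roll-top disc case

### The job

Two small roll-top cases stand on the metalworking bench, one red and one blue, both shut. Take the red grip and raise the slatted shutter of the red case along its curved side tracks, up and over the top until it is fully open and stays open by itself, so that the grinding discs inside can be reached, then let go. Leave the blue case shut.

Things in the scene. Friction and masses are not known exactly. Their poses are not given: they have to be found in the camera images.
- red_case: Red steel roll-top case fixed to the bench, 280 mm deep (x), 200 wide (y), 205 high, D-shaped side cheeks. Origin: centre of its underside, on the bench. x points from its front (shutter, faces the robot) to its back, z up. The curved tracks are arcs about a level axis along y, 65 mm above the origin. A 122 mm high sill stands below the shut shutter; a fixed red hood covers the rear.
- red_shutter (a joint): Travel of the red case's slatted shutter, rad about the track axis: 0 shut, 1.35 fully open (stop). The curtain (0.5 kg, outer radius 137 mm, heavy bottom rail) moves as one on its round tracks and runs easily. Let go below about 0.9 rad it falls shut; beyond, it rolls on to its stop by its own weight and stays. At most 6 N at the grip.
- red_grip (a point): Grasp point on the shutter's red grip, mid-width, 170 mm from the track axis. The grip: a block 26 mm wide (case y), 22 thick, sticking out radially from the bottom rail, 18 mm beyond this point. Shut, it points forward and 35 deg up (point 139 mm before, 98 above the axis); open, up and 22 deg to the back. Pinch its flat sides (across y) from straight above; it may pivot in the fingers.
- blue_shutter (a joint): Travel of the shutter of the blue case, which has the same form as the red one and stands beside it, painted blue with a blue grip: 0 shut, 1.35 rad fully open.

How it is judged:
At the end, for the whole second after the job is handed in: The red shutter stands fully open (at 1.17 rad or more of its 1.35 rad, that is within 10 degrees of its stop) and at rest (slower than 0.1 rad/s) by itself, and the blue shutter is still shut (below 0.12 rad) (value of joint red_shutter above 1.17 rad and velocity of joint red_shutter between -0.1 and 0.1 rad/s and value of joint blue_shutter below 0.12 rad); the robot touches nothing.
It fails at once if the blue case's shutter is raised (above 0.12 rad) (value of joint blue_shutter above 0.12 rad).
It also fails if it takes over 38 s, if anything falls off the work surface, if the arm or the gripper's body presses on something with over 40 N, if the wrist force passes 120 N, or if a joint passes its speed limit or range.

### The arm

A 7-joint arm with a two-finger parallel gripper is mounted at the origin on the work surface. World frame = base frame: x ahead of the robot, y to its left, z up, the work surface at z = 0. Lengths are in m, angles in rad, forces in N, time in s.
With the tool pointing down it reaches from about 0.425 to 0.925 m from the base axis. Payload 6.8 kg.
Tool frame: the origin (TCP) lies midway between the tips of the shut fingers; the grasp point (between the pads) lies 19 mm behind it; z points along the fingers, y is the line along which they close (so a half turn about z gives the same grasp; the last joint's range is limited). The gripper opens to 85 mm and grips with 20 to 120 N. Pads are 22 mm wide; open, the fingers measure 114 mm over their backs; the gripper's body (76 mm by 85 mm) begins 54 mm behind the grasp point. The pads swing forward as they close: fully open they stand 13 mm farther back than shut.
Start: joints at [-1.235, 0.477, 0.022, 1.555, -0.011, 1.109, -0.083], TCP at [0.29, 0.61, 0.203] pointing down, gripper open.
Joint ranges: [-2.96, 2.96], [-0.34, 2.1], [-1.41, 1.46], [0.24, 2.44], [-1.37, 4.51], [0.17, 1.92], [-2.96, 2.96]. Speed limits (rad/s): [2.39, 2.39, 3.14, 3.14, 3.14, 3.14, 3.14].

### API

Orientations are given as a unit quaternion [w, x, y, z].
In Python, from station import bot, eyes, ticket gives the robot as it stands.
- The arm moves only by the shell command python3 -m crank 'ROWS' [FORCE]. ROWS is text: rows parted by semicolons, each of 7 numbers parted by spaces: the shift along the tool's x, y, z in units of 0.5 m (1.0 is 0.5 m), then the turn, a rotation vector about the tool's x, y, z in units of 180 degrees (1.0 is 180 degrees), then the closure, from 0 (fully open) to 1 (shut). A call has 1 to 20 rows; each row is the pose to reach, as a shift and turn from the pose commanded when the call began, along the tool's axes at that moment, turning the shorter way round; what a row does not reach only later rows make up. A row lasts 1/10 s, in which the tool goes at most 50 mm and 8.59 degrees, less where a joint would pass 70% of its speed; a pose out of reach is approached as far as the arm can. A call with a number of a shift or a turn outside -1 to 1 is refused whole. A call with a gripper value outside its range is refused whole. The fingers move at their own pace and stop on an object; FORCE is the grip in N (left out, the last holds). Time passes only in rows, so rows that repeat a pose let the fingers close. It gives the time, the measured TCP pose, the force, the opening and the grip force at its end, in the units of the state.
- bot.get_obs(): the state, without advancing time (a new reading comes with each control period).
- eyes.read_camera(name): name is "scene" or "top" or "wrist"; returns a dict with "image" (480x640x3 uint8, red, green, blue), "K" (3x3 intrinsics, pixels), "dist" ([k1, k2, p1, p2, k3] as OpenCV has them; the pictures are not rectified), "R" (3x3) and "t" (3): a world point X has camera coordinates R X + t. Camera axes: x right, y down, z forward; pixel columns grow to the right and rows downward; lengths in m; the calibration is good to about 2 mm. A picture is of the moment at which its call begins. There is no depth.
- ticket.hand_in(): hands the job in; it is judged then, once.
The state is a dict: "t": time; "q": joint angles; "joint_vel": joint speeds; "joint_torque": joint torques, N m; "eef_pos": TCP position; "tool_rot": TCP orientation; "contact_force": force on the tool from outside, world axes, zero at the start; "torque": the same for the moment, N m; "gripper_width": opening from 0.0 (shut) to 1.0 (fully open); "grasp_force": force on a finger pad.
Only numpy, scipy, OpenCV 4.12 (cv2) and the standard library are available. Lean on these libraries where they do the work, as an engineer would, in place of code of your own. Each camera call takes 0.05 s, during which the arm holds its last target. There are 200 camera calls.

## Working session

There is one attempt and no reset: what is moved stays moved. The work goes in short steps, Python scripts to look and compute and a shell command to move; the robot and the scene stay as the last step left them, time stands still between calls to the robot, and variables do not carry over. Pictures are saved under pics/ and viewed, at most 10 in all, crops included, and the job is handed in when it is done.

```bash
mkdir -p pics; ls; python3 - <<'E'
from station import bot,eyes
import cv2,numpy as np
o=bot.get_obs(); print({k:np.round(o[k],3) for k in('t','eef_pos','tool_rot','gripper_width')})
ims=[]
for n in('scene','top'):
    c=eyes.read_camera(n); np.savez(f'{n}0.npz',**c); cv2.imwrite(f'pics/{n}0.png',c['image'][...,::-1])
    print(n,c['K'].round(1).tolist(),c['dist'],c['R'].round(3).tolist(),c['t'].round(3))
E
```

```text
pics
{'t': np.float64(0.0), 'eef_pos': array([0.29 , 0.609, 0.202]), 'tool_rot': array([-0.   ,  0.22 ,  0.975, -0.001]), 'gripper_width': np.float64(0.997)}
scene [[570.0, 0.0, 324.9], [0.0, 570.0, 243.2], [0.0, 0.0, 1.0]] [-0.04920555  0.          0.          0.          0.        ] [[0.981, -0.193, -0.001], [-0.183, -0.931, -0.316], [0.06, 0.31, -0.949]] [-0.494  0.129  0.926]
top [[528.7, 0.0, 320.4], [0.0, 528.7, 244.8], [0.0, 0.0, 1.0]] [-0.00148922  0.          0.          0.          0.        ] [[-0.029, -0.999, 0.014], [-0.985, 0.026, -0.171], [0.17, -0.019, -0.985]] [-0.022  0.542  0.775]
```

View pics/scene0.png

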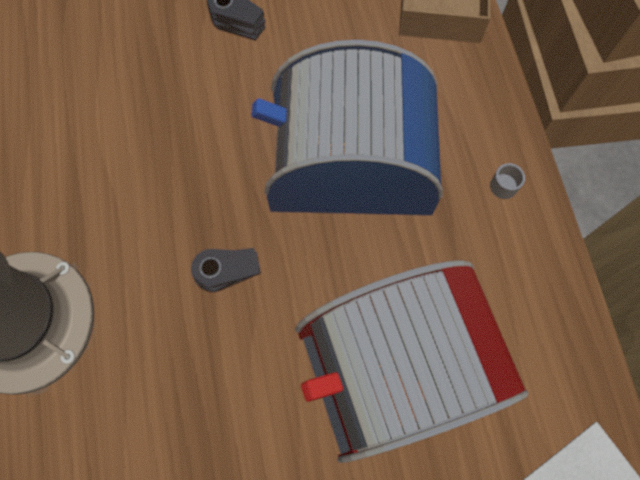

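View pics/top0.png

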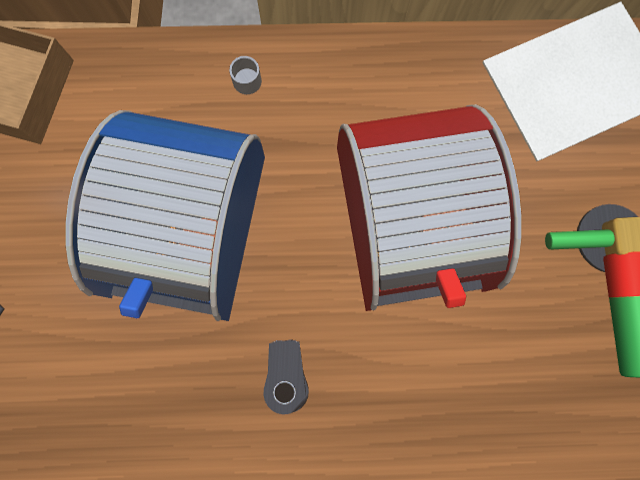

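The scene view has the red grip at about (323,387), with the hood's front edge running from (445,272) to (493,402). The top view has the red grip at (452,288), with the hood edge from (360,150) to (490,130). The blue case is well to the left, at +y.

```bash
cat > h.py <<'E'
import numpy as np,cv2
def ray(c,px):
    u=cv2.undistortPoints(np.array(px,float).reshape(-1,1,2),c['K'],c['dist']).reshape(-1,2)
    d=np.c_[u,np.ones(len(u))]@c['R']; return -c['R'].T@c['t'], d/np.linalg.norm(d,axis=1)[:,None]
def onz(c,px,z):
    o,d=ray(c,px); return o+d*((z-o[2])/d[:,2])[:,None]
def tri(c1,p1,c2,p2):
    A=np.zeros((3,3));b=np.zeros(3);r=[]
    for c,p in((c1,p1),(c2,p2)):
        o,d=ray(c,[p]);M=np.eye(3)-np.outer(d[0],d[0]);A+=M;b+=M@o;r.append((M,o))
    X=np.linalg.solve(A,b);return X,[np.linalg.norm(M@(X-o)) for M,o in r]
E
python3 - <<'E'
from h import *
cs={n:dict(np.load(n+'0.npz')) for n in('scene','top')}
g={}
for n,c in cs.items():
    hsv=cv2.cvtColor(c['image'],cv2.COLOR_RGB2HSV)
    red=((hsv[...,0]<8)|(hsv[...,0]>172))&(hsv[...,1]>150)
    for nm,m in(('grip',red&(hsv[...,2]>185)),('hood',red&(hsv[...,2]>90)&(hsv[...,2]<185))):
        k,l,s,ce=cv2.connectedComponentsWithStats(m.astype(np.uint8))
        for i in range(1,k):
            if s[i,4]>150:
                cn=cv2.minAreaRect(np.argwhere(l==i)[:,::-1].astype(np.float32))
                print(n,nm,s[i],ce[i].round(1),cv2.boxPoints(cn).round().tolist())
X,e=tri(cs['scene'],(323,387),cs['top'],(452,288));print('grip',X.round(3),e)
for n,p in(('top',[(360,150),(490,130)]),('scene',[(445,272),(493,402)])):
    P=onz(cs[n],p,.198);d=P[0]-P[1];print(n,P.round(3).tolist(),np.degrees(np.arctan2(-d[0],d[1])))
E
```

```text
scene hood [ 443  267   82  135 4038] [484.3 332.3] [[443.0, 270.0], [471.0, 258.0], [525.0, 390.0], [497.0, 402.0]]
scene hood [301 372  42  30 807] [321.3 386.4] [[299.0, 382.0], [337.0, 370.0], [343.0, 391.0], [306.0, 403.0]]
top grip [616 252  24  44 936] [628.7 273.5] [[616.0, 252.0], [639.0, 252.0], [639.0, 295.0], [616.0, 295.0]]
top grip [438 269  28  38 656] [452.  286.9] [[437.0, 271.0], [455.0, 265.0], [468.0, 302.0], [450.0, 308.0]]
top hood [ 349  107  144   42 3365] [418.9 126.5] [[349.0, 123.0], [489.0, 103.0], [492.0, 129.0], [353.0, 149.0]]
top hood [605 254  19  43 442] [612.5 275.2] [[604.0, 255.0], [617.0, 253.0], [623.0, 296.0], [610.0, 298.0]]
grip [ 0.46  -0.207  0.159] [np.float64(0.001153357197650237), np.float64(0.0011533571976502384)]
top [[0.639, -0.09, 0.198], [0.662, -0.263, 0.198]] 7.7413210052027654
scene [[0.646, -0.096, 0.198], [0.662, -0.269, 0.198]] 5.262196337791614
```

```bash
python3 -m crank '0 0 -.24 0 0 0 0;0 0 -.24 0 0 0 0;0 0 -.24 0 0 0 0;-.73 -.56 -.24 0 0 -.18 0;-.73 -.56 -.24 0 0 -.18 0;-.73 -.56 -.24 0 0 -.18 0;-.73 -.56 -.24 0 0 -.18 0;-.73 -.56 -.24 0 0 -.18 0;-.73 -.56 -.24 0 0 -.18 0;-.73 -.56 -.24 0 0 -.18 0;-.73 -.56 -.24 0 0 -.18 0;-.73 -.56 -.24 0 0 -.18 0;-.73 -.56 -.24 0 0 -.18 0;-.73 -.56 -.24 0 0 -.18 0;-.73 -.56 -.24 0 0 -.18 0'
cat > rel.py <<'E'
# world target TCP (x y z yaw_of_tool_y deg) -> row values
import sys,numpy as np
from scipy.spatial.transform import Rotation as R
from station import bot
o=bot.get_obs();q=np.array(o['tool_rot']);r=R.from_quat(q,scalar_first=True)
print('t',o['t'],'p',np.round(o['eef_pos'],4),'q',np.round(o['q'],2),'F',np.round(o['contact_force'],1),'w',o['gripper_width'])
for a in sys.argv[1:]:
    x,y,z,ps=map(float,a.split(','))
    c=np.radians(ps);Y=[np.cos(c),np.sin(c),0];Z=[0,0,-1];X=np.cross(Y,Z)
    g=R.from_matrix(np.c_[X,Y,Z])
    print((r.inv().apply(np.array([x,y,z])-o['eef_pos'])/.5).round(3),((r.inv()*g).as_rotvec()/np.pi).round(3))
E
python3 rel.py .457,-.207,.28,97.5
```

```text
t: 1.6
eef_pos: [0.4985, 0.2014, 0.3226]
tool_rot: [-0.0, -0.062, 0.998, 0.0]
contact_force: [-0.9, 0.6, 0.5]
gripper_width: 1.001
grasp_force: 0.0
t 1.6 p [0.4985 0.2014 0.3226] q [-0.65  0.15  0.17  1.73 -0.03  1.26  1.22] F [-0.9  0.6  0.5] w 1.000536090622313
[ 0.183 -0.8    0.085] [ 0.    -0.    -0.002]
```

```bash
python3 -m crank '.18 -.8 .08 0 0 0 0;.18 -.8 .08 0 0 0 0;.18 -.8 .08 0 0 0 0;.18 -.8 .08 0 0 0 0;.18 -.8 .08 0 0 0 0;.18 -.8 .08 0 0 0 0;.18 -.8 .08 0 0 0 0;.18 -.8 .08 0 0 0 0;.18 -.8 .08 0 0 0 0;.18 -.8 .08 0 0 0 0;.18 -.8 .08 0 0 0 0'
python3 - <<'E'
from h import *
from station import bot,eyes
o=bot.get_obs();print(o['eef_pos'],o['q'])
c=eyes.read_camera('wrist');np.savez('w1.npz',**c);cv2.imwrite('pics/w1.png',c['image'][...,::-1])
hsv=cv2.cvtColor(c['image'],cv2.COLOR_RGB2HSV)
m=((hsv[...,0]<8)|(hsv[...,0]>172))&(hsv[...,1]>150)&(hsv[...,2]>90)
k,l,s,ce=cv2.connectedComponentsWithStats(m.astype(np.uint8))
for i in range(1,k):
    if s[i,4]>150:
        b=cv2.boxPoints(cv2.minAreaRect(np.argwhere(l==i)[:,::-1].astype(np.float32)))
        print(s[i],b.round().tolist());print(onz(c,b,.17).round(3).tolist())
E
```

```text
t: 2.7
eef_pos: [0.4594, -0.2052, 0.2827]
tool_rot: [-0.0, -0.063, 0.998, 0.0]
contact_force: [0.4, -0.3, -0.1]
gripper_width: 0.999
grasp_force: 0.0
[ 0.45941061 -0.20524373  0.28268899] [-0.16889915  0.11466568  0.51577976  1.88309538 -0.06246945  1.15996606
  2.06506533]
[   0  149   52   68 3264] [[-0.0, 149.0], [51.0, 149.0], [51.0, 216.0], [0.0, 216.0]]
[[0.434, -0.433, 0.17], [0.43, -0.395, 0.17], [0.477, -0.397, 0.17], [0.482, -0.437, 0.17]]
[406 182  26  36 245] [[401.0, 185.0], [413.0, 179.0], [432.0, 215.0], [419.0, 222.0]]
[[0.426, -0.156, 0.17], [0.421, -0.148, 0.17], [0.444, -0.131, 0.17], [0.449, -0.139, 0.17]]
[ 207  186  231   67 3061] [[206.0, 191.0], [435.0, 182.0], [438.0, 248.0], [208.0, 257.0]]
[[0.446, -0.286, 0.17], [0.421, -0.132, 0.17], [0.467, -0.122, 0.17], [0.493, -0.282, 0.17]]
```

View pics/w1.png

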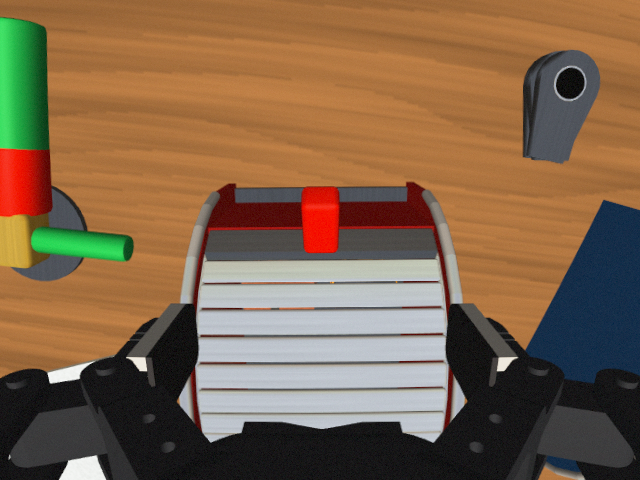

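The wrist view shows the grip at u 302–338, v 187–253 with its front lower edge at v≈187. The slats are level in the image, so the yaw is good.

```bash
python3 - <<'E'
from h import *
c=dict(np.load('w1.npz'))
f=np.array([np.cos(np.radians(7.2)),np.sin(np.radians(7.2)),0])
print(onz(c,[(320,187)],.164)+.021*f, onz(c,[(320,187),(320,253)],.165))
E
python3 rel.py .457,-.207,.144,97.5
```

```text
[[ 0.45577216 -0.20676156  0.164     ]] [[ 0.4347951  -0.20940912  0.165     ]
 [ 0.48182901 -0.2035019   0.165     ]]
t 2.75 p [ 0.4595 -0.205   0.2828] q [-0.17  0.11  0.52  1.88 -0.06  1.16  2.07] F [-0.7  1.  -0.5] w 1.0047947996994688
[ 0.005 -0.004  0.278] [ 0.    -0.    -0.002]
```

```bash
python3 -m crank '.007 -.004 .06 0 0 0 .2;.007 -.004 .12 0 0 0 .2;.007 -.004 .18 0 0 0 .2;.007 -.004 .23 0 0 0 .2;.007 -.004 .26 0 0 0 .2;.007 -.004 .274 0 0 0 .2;.007 -.004 .274 0 0 0 .2;.007 -.004 .274 0 0 0 1;.007 -.004 .274 0 0 0 1;.007 -.004 .274 0 0 0 1;.007 -.004 .274 0 0 0 1;.007 -.004 .274 0 0 0 1;.007 -.004 .274 0 0 0 1;.007 -.004 .274 0 0 0 1;.007 -.004 .274 0 0 0 1' 40
python3 - <<'E'
from station import eyes
import cv2
c=eyes.read_camera('scene');cv2.imwrite('pics/s1.png',c['image'][220:480,180:580,::-1])
E
```

```text
t: 4.25
eef_pos: [0.4556, -0.2071, 0.147]
tool_rot: [0.0, -0.062, 0.998, 0.003]
contact_force: [-3.6, 9.6, 11.3]
gripper_width: 0.268
grasp_force: 38.6
```

View pics/s1.png

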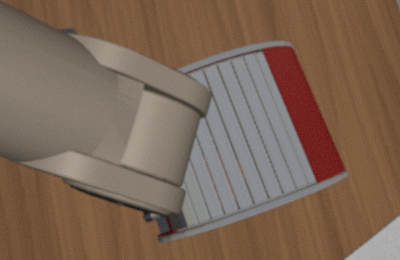

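The grip is held, so I'll follow the arc. The tool's x axis points at the robot, so the move goes along −x and −z.

```bash
python3 -m crank '-.011 -.001 -.014 0 0 0 1;-.026 -.001 -.033 0 0 0 1;-.042 -.001 -.05 0 0 0 1;-.06 -.001 -.065 0 0 0 1;-.079 -.001 -.08 0 0 0 1;-.098 -.001 -.093 0 0 0 1;-.098 -.001 -.093 0 0 0 1;-.098 -.001 -.093 0 0 0 1'
python3 - <<'E'
from station import eyes
import cv2
c=eyes.read_camera('scene');cv2.imwrite('pics/s2.png',c['image'][:,180:580,::-1])
E
```

```text
t: 5.1
eef_pos: [0.504, -0.2005, 0.1914]
tool_rot: [-0.001, -0.062, 0.998, 0.003]
contact_force: [2.1, 8.7, -8.0]
gripper_width: 0.254
grasp_force: 39.5
```

View pics/s2.png

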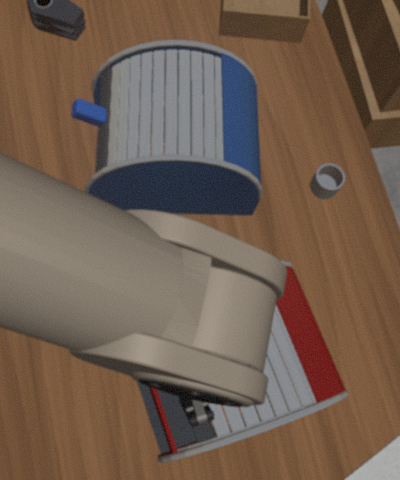

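The shutter is moving: the dark interior shows under the rail at about (185,430) in the crop, and the blue case is shut.

```bash
python3 -m crank '-.02 0 -.012 0 0 0 1;-.042 0 -.022 0 0 0 1;-.064 0 -.031 0 0 0 1;-.086 0 -.039 0 0 0 1;-.109 0 -.044 0 0 0 1;-.133 0 -.048 0 0 0 1;-.156 0 -.051 0 0 0 1;-.18 0 -.052 0 0 0 1;-.204 0 -.051 0 0 0 1;-.228 0 -.048 0 0 0 1;-.251 0 -.044 0 0 0 1;-.274 0 -.039 0 0 0 1;-.29 0 -.033 0 0 0 1;-.29 0 -.033 0 0 0 1;-.29 0 -.033 0 0 0 1'
```

```text
t: 6.65
eef_pos: [0.651, -0.1811, 0.2108]
tool_rot: [0.002, -0.063, 0.998, 0.003]
contact_force: [0.7, 11.8, 8.6]
gripper_width: 0.234
grasp_force: 38.8
```

```bash
python3 -m crank '0 0 0 0 0 0 .3;0 0 0 0 0 0 .3;0 0 0 0 0 0 .3;0 0 0 0 0 0 .3;0 0 0 0 0 0 .3;0 0 -.05 0 0 0 .3;0 0 -.12 0 0 0 .3;0 0 -.2 0 0 0 .3;0 0 -.2 0 0 0 .3;.4 0 -.24 0 0 0 .3;.4 0 -.24 0 0 0 .3;.4 0 -.24 0 0 0 .3;.4 0 -.24 0 0 0 .3;.4 0 -.24 0 0 0 .3;.4 0 -.24 0 0 0 .3;.4 0 -.24 0 0 0 .3'
python3 - <<'E'
from station import eyes
import cv2
for n in('top','scene'):
    c=eyes.read_camera(n);cv2.imwrite(f'pics/{n}3.png',c['image'][...,::-1])
c=eyes.read_camera('wrist');cv2.imwrite('pics/w3.png',c['image'][...,::-1])
E
```

```text
t: 8.25
eef_pos: [0.4503, -0.2112, 0.3289]
tool_rot: [0.0, -0.061, 0.998, -0.0]
contact_force: [1.0, 0.7, 0.3]
gripper_width: 0.701
grasp_force: 0.0
```

View pics/scene3.png

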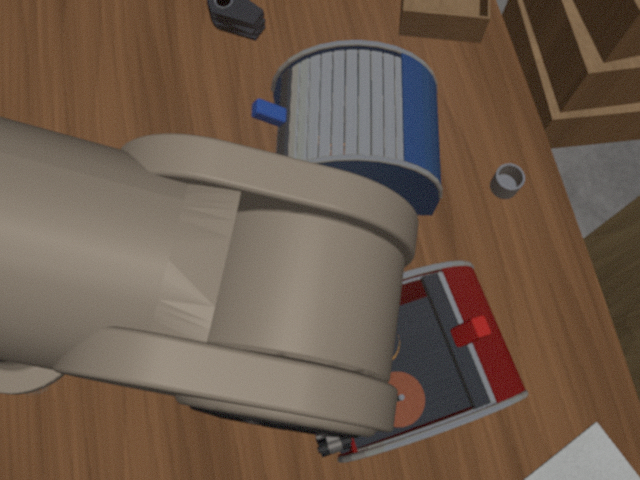

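View pics/top3.png

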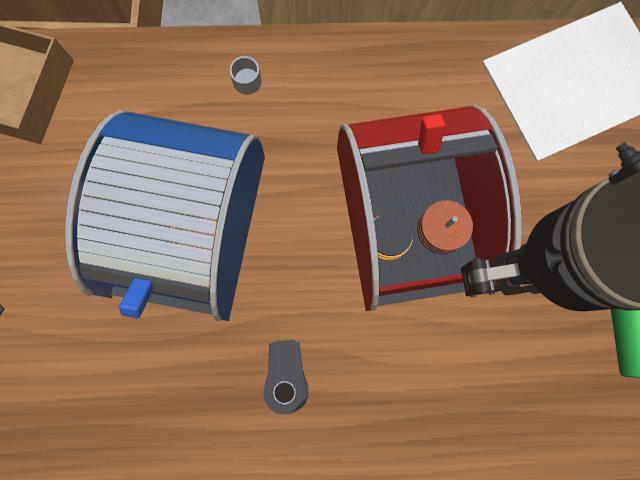

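Both views show the red shutter fully back, with its grip lying over the hood at (432,133) in the top view and the discs exposed. The blue case is shut and the gripper is clear.

```bash
python3 -c "from station import ticket;print(ticket.hand_in())"
```

```text
the job is handed in; nothing more can be done
None
```

The red shutter is fully open and staying open by itself, the grip is released with the arm clear, and the blue case is still shut; I handed the job in at about 8.4 s, and the hand-in returned no verdict.

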